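# Shake up the square lacquer jar and register it at the dipping stops

## Robot

A 6-joint arm with a two-finger parallel gripper is mounted at the origin on the work surface. World frame = base frame: x ahead of the robot, y to its left, z up, the work surface at z = 0. Lengths are in m, angles in rad, forces in N, time in s.
With the tool pointing down it reaches from about 0.25 to 0.775 m from the base axis. Payload 4 kg.
Tool frame: the origin (TCP) lies midway between the tips of the shut fingers; the grasp point (between the pads) lies grip_point_offset behind it (grip_point_offset is the distance from the TCP to the grasp point, in m); z points along the fingers, y is the line along which they close (so a half turn about z gives the same grasp; the last joint's range is limited). The gripper opens to 94 mm and grips with 3 to 60 N. Pads are 16 mm wide; open, the fingers measure 119 mm over their backs; the gripper's body (75 mm by 177 mm) begins 78 mm behind the grasp point.
Start: joints at [-1.289, 0.087, 1.371, -0, 1.684, -0.103], TCP at [0.206, -0.51, 0.206] pointing down, gripper open.
Joint ranges: [-3.1, 3.1], [-0.76, 2.03], [0.27, 2.55], [-1.08, 4.22], [0.17, 2.65], [-2.57, 2.57]. Speed limits (rad/s): [2.79, 2.79, 3.14, 3.14, 3.14, 3.14].

## Interface

Orientations are given as [roll, pitch, yaw] about the fixed x, y, z axes, in that order (R = Rz(yaw) Ry(pitch) Rx(roll)).
In Python, from bench import * gives the robot as it stands. The module is installed in compiled form; this text tells all that it offers.
- The arm moves only by the tool apply_moves, never from a script. Its argument "commands" is a list of rows, each a list of 7 numbers: the turn, a rotation vector about the world's x, y, z in rad, then the shift along the world's x, y, z in m, then the opening in per cent of the stroke, from 0 (shut) to 100 (fully open). In form: [[ax, ay, az, x, y, z, jaw], ...]. A call has exactly 5 rows; each row is the pose to reach, as a shift and turn from the pose commanded when the call began; what a row does not reach only later rows make up. A row lasts 1/10 s, in which the tool goes at most 50 mm and 8.59 degrees, less where a joint would pass 70% of its speed; a pose out of reach is approached as far as the arm can. A call with a gripper value outside its range is refused whole. The fingers move at their own pace and stop on an object; the grip force is fixed at half the most. Time passes only in rows, so rows that repeat a pose let the fingers close, or fill a call up. It gives the time, the measured TCP pose, the force, the opening and the grip force at its end, in the units of the state.
- get_obs(): the state, without advancing time (a new reading comes with each control period).
- snapshot(name): name is "side" or "top"; returns a dict with "pixels" (400x640x3 uint8, red, green, blue), "vertical_fov" (degrees; the focal length in pixels is half the picture's height over the tangent of half this angle, whatever the lens; pixels are square), "cx", "cy" (the principal point, pixels), "k1" (the pictures are not rectified: a ray, as slopes to the right and down, at radius r is drawn at 1 + k1 r^2 times it, then the intrinsics apply), "rvec" (rotation vector, rad) and "tvec" (3), from world to camera coordinates, as OpenCV has them. Camera axes: x right, y down, z forward; pixel columns grow to the right and rows downward; lengths in m; the calibration is good to about 2 mm. A picture is of the moment at which its call begins. There is no depth.
- close_job(): hands the job in; it is judged then, once.
Trained networks look in the newest picture that a camera, given by its name, has taken for a name from the list of things; names that differ only in an ending like _2 or _b are one class to them, and where a whole thing is asked for, a point or a joint stands for the part that bears it (a point fixed in the world has none). Each returns a list of dicts, best first, with "score" (0 to 1); they miss things now and then, are a little off and sometimes report something else, mostly with a low value. They report only what shows in the picture. A call takes as long as a camera call. They do not tell look-alikes from the thing itself.
- masks_of(camera, query): "mask" (400x640 bool, what is visible of it) and "extent" ([left, top, right, bottom] in pixels, round what is visible of it).
- place_of(camera, query): "pixel" ([column, row] in pixels: a listed point, or the origin of a listed thing).
The state is a dict: "time": time; "joint_positions": joint angles; "qvel": joint speeds; "joint_torque": joint torques, N m; "tool_pos": TCP position; "ee_rot": TCP orientation; "wrist_force": force on the tool from outside, world axes, zero at the start; "wrist_torque": the same for the moment, N m; "width": finger opening in m; "finger_force": force on a finger pad.
Only numpy, scipy, OpenCV 4.12 (cv2) and the standard library are available. Lean on these libraries where they do the work, as an engineer would, in place of code of your own. Each camera call takes 0.05 s, during which the arm holds its last target. There are 200 camera calls.

## Task

The lacquer in the small square stoneware jar has settled: take that jar from the drying board and, base down, press it squarely onto the middle of the mixer's sprung pad, all the way down, and keep it there for two full seconds. Then stand it in the birch tray a little clear of the L-shaped wooden stops, and slide it over the tray floor into their inner corner so that two neighbouring sides lie flush against both stops, and leave it standing there. Keep the jar upright throughout and do not shift or knock over any of the other loose things.

Things in the scene. Friction and masses are not known exactly. Their poses are not given: they have to be found in the camera images.
- square_jar: square white stoneware jar, 50 x 50 mm, body 56 mm high, with a round 40 mm neck and 34 mm cork lid on top (68 mm high in all), 0.14 to 0.28 kg, loose, standing on the drying board in one of three places. Origin: centre of its underside; x and y at right angles to its sides, z up
- board: fixed plywood drying board 235 x 80 x 8 mm; origin at the centre of its underside, x along its length. On it stand, in any order, 75 mm apart in a row along x: the square jar, the round jar and one bird whistle. Only its long sides are open for the fingers
- mixer: fixed grey bench mixer 140 (x) x 120 (y) mm, housing top 88 mm up, knob on its -x side; origin at the centre of its underside. Sprung pad in the middle of its top between two upright aluminium splash cheeks, 70 mm long along x, 6 mm thick, inner faces at y = +40 and -40 mm, tops 139 mm up. The jar fits between them only with its sides in line; the +x and -x ends are open for the fingers
- pad_top (a point): centre of the top face of the mixer's round rubber pad (56 mm across), 108 mm above the bench when up; moves with the pad; same axes as the mixer
- pad (a joint): travel of the sprung pad in m: 0 = up, 0.008 = fully down on its stop; the spring pushes back 4 N at the start and 12 N fully down, so the jar's own weight does not move it
- tray: fixed rimmed birch tray 270 (x) x 300 (y) mm, rim 25 mm high and 8 mm thick, floor 8 mm thick; origin at the centre of its underside. A fixed wooden chute 98 mm wide rises from over the middle of its +y rim (46 mm high there) towards +y at 29 degrees to a high shelf
- stops: L-shaped pair of wooden stops fixed on the tray floor, 16 mm high, 14 mm thick. Origin: the inner corner, on the tray floor (8 mm above the bench). One stop runs 90 mm from it towards -y, face at x = 0, the other 90 mm towards -x, face at y = 0; the jar belongs in the quarter of negative x and y: flush, its centre is at x = -25, y = -25 mm
- round_jar: bystander: round white stoneware jar 50 mm across, same height, neck and lid as the square jar, on the drying board; origin at the centre of its underside
- whistle_a: bystander: green glazed clay bird whistle, about 75 x 44 mm, 55 mm high, on the drying board, head to its -x; origin at the centre of its underside
- whistle_b: bystander: the same kind of bird whistle, standing in the tray between the stops and the chute
- pipe: bystander: walnut pipe 155 mm long, 24 mm high, lying on the bench nearest the robot; origin under its middle, x along it
- ring_gauge: bystander: brass ring gauge 60 mm across, 12 mm high, lying on the bench beyond the mixer
- brush: bystander: brush 150 mm long, lying at the far side of the bench, x along it
Not all that is in view belongs to the job. What is shaped like the square_jar but blue or yellow is not meant.

How it is judged:
By the outcome, as a careful person would: the job done as asked, in the order asked, and still so for the second after the job is handed in, with the robot touching nothing.
It also fails if it takes over 72 s, if anything falls off the work surface, if the arm or the gripper's body presses on something with over 40 N, if the wrist force passes 120 N, or if a joint passes its speed limit or range.

## Working session

There is one attempt and no reset: what is moved stays moved. The work goes in short steps, Python scripts to look and compute and a tool call to move; the robot and the scene stay as the last step left them, time stands still between calls to the robot, and variables do not carry over. Pictures are saved under pics/ and viewed, at most 10 in all, crops included, and the job is handed in when it is done.

Besides the shell and the picture viewer there is one more tool, called after "Request:" in YAML: its name, and indented under it one key for each argument. apply_moves: Moves the arm, as the interface text tells. Its arguments: {"type":"object","properties":{"commands":{"type":"array"}},"required":["commands"]}

```bash
mkdir -p pics; cat > h.py <<'E'
from bench import *
import numpy as np, cv2
def cam(s):
    h,w=s["pixels"].shape[:2]; f=h/2/np.tan(np.radians(s["vertical_fov"])/2)
    K=np.array([[f,0,s["cx"]],[0,f,s["cy"]],[0,0,1]]); d=np.array([s["k1"],0,0,0,0.])
    return K,d,np.array(s["rvec"],float),np.array(s["tvec"],float)
def proj(c,P): return cv2.projectPoints(np.array(P,float).reshape(-1,1,3),c[2],c[3],c[0],c[1])[0][:,0]
def onz(c,px,z):
    u=cv2.undistortPoints(np.array(px,float).reshape(-1,1,2),c[0],c[1])[:,0]
    R=cv2.Rodrigues(c[2])[0]; o=-R.T@c[3]; r=np.c_[u,np.ones(len(u))]@R
    return o+r*((z-o[2])/r[:,2])[:,None]
def save(s,n): cv2.imwrite("pics/"+n,s["pixels"][:,:,::-1])
E
python3 - <<'E'
from h import *
np.set_printoptions(precision=4,suppress=True)
o=get_obs(); print(o)
for n in("top","side"):
    s=snapshot(n); save(s,n+"0.png"); c=cam(s); print(n,c[0][0,0],s["k1"],-cv2.Rodrigues(c[2])[0].T@c[3])
    for q in["square_jar","round_jar","board","mixer","pad_top","tray","stops","whistle_a","pipe"]:
        for r in place_of(n,q)[:4]:
            z={"square_jar":.008,"round_jar":.008,"pad_top":.108,"stops":.008,"whistle_a":.008}.get(q,0)
            print(q,round(r["score"],2),np.round(r["pixel"],1),onz(c,r["pixel"],z)[0][:2])
E
```

```text
{'time': 0.0, 'joint_positions': array([-1.2891,  0.0879,  1.3722, -0.    ,  1.6836, -0.1031]), 'qvel': array([-0.0014, -0.0001,  0.0023, -0.001 , -0.0012,  0.0005]), 'joint_torque': array([  0.0015, -34.0179, -30.2424,   0.0721,   0.0331,  -0.0002]), 'tool_pos': array([ 0.2063, -0.5093,  0.2043]), 'ee_rot': array([-3.1394, -0.0002,  0.3848]), 'wrist_force': array([0.587 , 0.0578, 0.5668]), 'wrist_torque': array([-0.0077, -0.0294,  0.0541]), 'finger_force': 0.0, 'width': 0.09426188135196208}
top 381.51313088175215 -0.028362987900210083 [0.4364 0.039  1.0688]
square_jar 0.94 [289.2 134.4] [0.7476 0.1319]
square_jar 0.77 [347.6 218.6] [ 0.5052 -0.0312]
square_jar 0.59 [408.2 284.9] [ 0.3222 -0.1942]
round_jar 0.55 [367.  173.7] [ 0.6316 -0.0881]
round_jar 0.22 [459.2 228.4] [ 0.475  -0.3421]
board 0.75 [357.1 193.8] [ 0.5756 -0.0597]
mixer 0.96 [449.3 231.3] [ 0.4675 -0.3166]
mixer 0.49 [234.9 194.9] [0.5754 0.2857]
mixer 0.33 [359.9 195.2] [ 0.5716 -0.0676]
pad_top 0.94 [461.4 224.8] [ 0.4804 -0.3122]
tray 0.58 [238.8 212. ] [0.5269 0.2738]
stops 0.61 [233.7 193.1] [0.5795 0.2874]
whi
[... 162 characters left out ...]
3 -0.3248]
pipe 0.48 [346.7 220.9] [ 0.4993 -0.0291]
side 386.123483320245 -0.06584066126438384 [ 0.3302 -0.6281  0.6636]
square_jar 0.83 [247.3 331.2] [ 0.3228 -0.1973]
square_jar 0.62 [378.4 189.1] [0.7483 0.1111]
square_jar 0.6 [305.8 252.6] [ 0.4889 -0.0436]
round_jar 0.94 [376.2 252.4] [ 0.64   -0.0996]
board 0.79 [339.4 252.2] [ 0.5642 -0.0625]
mixer 0.75 [344.1 362.1] [ 0.4738 -0.3147]
pad_top 0.77 [353.3 331.5] [ 0.4837 -0.3227]
pad_top 0.19 [347.5 362.5] [ 0.455  -0.3681]
tray 0.75 [285.2 177. ] [0.5248 0.2668]
stops 0.79 [299.8 170. ] [0.572  0.2746]
whistle_a 0.69 [343.4 253.7] [ 0.5682 -0.0768]
whistle_a 0.62 [259.6 158.5] [0.4742 0.377 ]
pipe 0.62 [270.1 280.6] [ 0.3936 -0.0874]
```

View pics/top0.png

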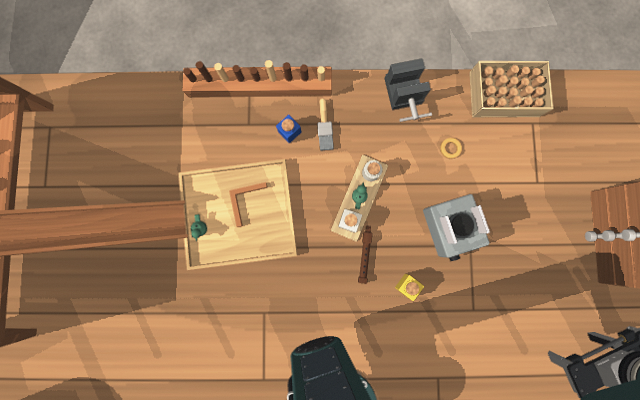

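View pics/side0.png

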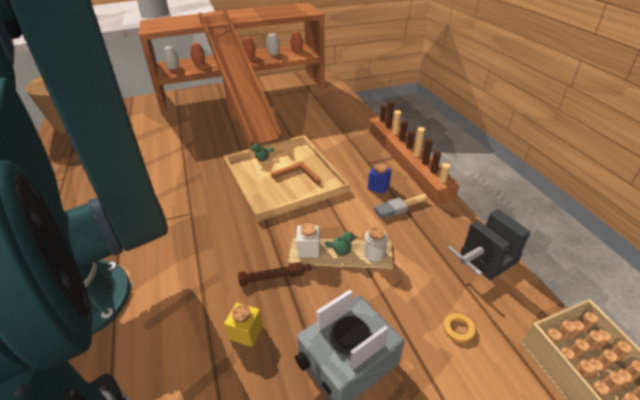

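The top view shows the white square jar at (349,218), on the robot-side end of the board. The lookalikes are blue (289,128), yellow (410,288) and the round jar (373,170); the green whistle at (360,196) stands between the two jars on the board. I choose (349,218). The stops' corner is at about (236,190) and opens down and to the right. The side view agrees, with the square jar at (308,240). Next is a close crop.

```bash
python3 - <<'E'
import cv2,numpy as np
t=cv2.imread("pics/top0.png");s=cv2.imread("pics/side0.png")
def cr(i,x,y,w=80,h=60): return cv2.resize(i[y:y+h,x:x+w],(400,300),interpolation=cv2.INTER_CUBIC)
a=np.vstack([np.hstack([cr(t,320,190),cr(t,420,190,)]),np.hstack([cr(t,215,175),cr(s,285,215,)])])
cv2.imwrite("pics/crop1.png",a)
E
```

```text
(no output)
```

View pics/crop1.png

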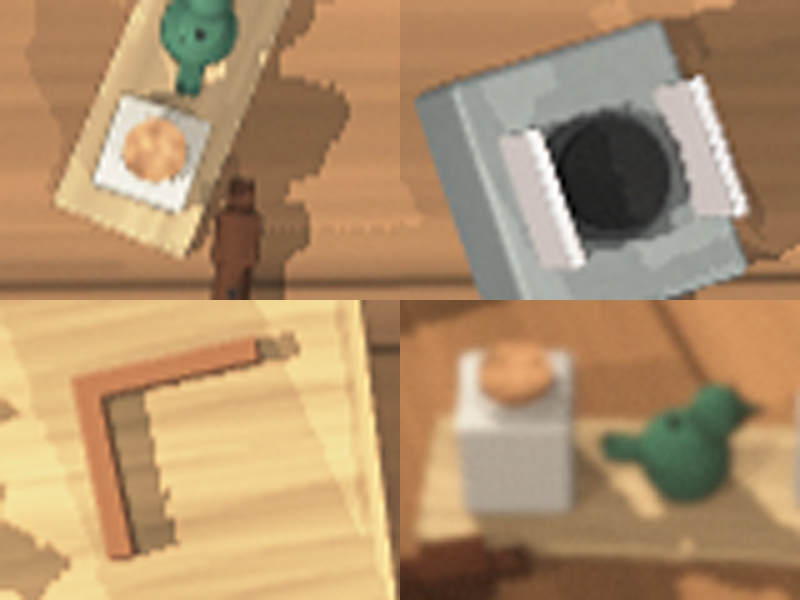

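```bash
cat > fit.py <<'E'
from h import *
from scipy.optimize import least_squares
np.set_printoptions(precision=4,suppress=True)
def T(p,P):
    P=np.array(P,float); c,s=np.cos(p[2]),np.sin(p[2])
    return np.c_[p[0]+c*P[:,0]-s*P[:,1],p[1]+s*P[:,0]+c*P[:,1],P[:,2]]
def fit(obs,p0):
    f=lambda p:np.concatenate([(proj(c,T(p,P))-px).ravel() for c,P,px in obs])
    r=least_squares(f,p0,loss="soft_l1"); return r.x,np.round(r.fun,1)
def crop(px,ox,oy,dx,dy): return (np.array(px,float)-[dx,dy]+.5)/5-.5+[ox,oy]
E
python3 - <<'E'
from fit import *
import bench; print("gpo",bench.grip_point_offset if hasattr(bench,"grip_point_offset") else [n for n in dir(bench)])
t=snapshot("top");ct=cam(t);s=snapshot("side");cs=cam(s)
q=[[-25,25],[25,25],[25,-25],[-25,-25]]
m=1e-3
# jar top face: top crop, corner order refined by yaw guess; x along board(up right)
P=[[x*m,y*m,.064] for x,y in [[25,25],[25,-25],[-25,-25],[-25,25]]]
print("jar top",fit([(ct,P,crop([(123,95),(212,125),(181,214),(93,184)],320,190,0,0))],[.5,-.03,-.4]))
Ps=[[x*m,y*m,z*m] for x,y,z in [[25,-25,8],[-25,-25,8],[25,-25,64],[-25,-25,64]]]
print("jar side",fit([(cs,Ps,crop([(570,510),(470,508),(574,425),(459,422)],285,215,400,300))],[.5,-.03,-.4]))
P=[[x*m,y*m,.139] for x,y in [[35,46],[35,40],[-35,46],[-35,40],[35,-40],[35,-46],[-35,-40],[-35,-46]]]+[[x*m,y*m,.088] for x,y in [[70,60],[70,-60],[-70,-60]]]
px=crop([(531,131),(545,128),(573,268),(586,263),(688,83),(704,77),(735,216),(748,212),(415,100),(657,20),(748,270)],420,190,400,0)
print("mixer",fit([(ct,P,px)],[.48,-.31,.3]))
P=[[x*m,y*m,.024] for x,y in [[14,14],[14,-90],[0,-90],[0,0],[-90,14],[-90,0]]]
px=crop([(72,380),(255,337),(260,360),(106,397),(110,559),(132,553)],215,175,0,300)
print("stops",fit([(ct,P,px)],[.57,.28,.1]))
print("pipe end",onz(ct,[[368,226]],.02))
for n,c,qs in(("top",ct,["whistle_a","pipe"]),("side",cs,["whistle_a","pipe"])):
    pass
for n,sn in(("top",t),("side",s)):
    im=sn["pixels"].copy(); save(sn,n+"1.png")
E
```

```text
gpo 0.0188
jar top (array([ 0.4966, -0.0339, -0.3413]), array([-0.1, -0.1,  0. ,  0. ,  0.2,  0.2, -0.2, -0. ]))
jar side (array([ 0.501 , -0.0343, -0.3917]), array([ 1.2,  0.2, -0.8,  0.1, -0.1, -0.2, -0. , -0.2]))
mixer (array([ 0.4804, -0.3145,  0.299 ]), array([-1.3,  0.4, -1.8,  0.3, -0. ,  0.4, -0.3,  0.7, -0. , -0.5, -1. ,
       -0.1,  0.4,  0. ,  0.1,  0.1,  6.1, -3.2,  0.8, -1.1,  1.3,  0.4]))
stops (array([0.5753, 0.28  , 0.2158]), array([ 0. , -0.5,  0.2, -0.2,  0.2,  0.1, -0.8, -0.2, -0.2,  0.4,  0.4,
        0.4]))
pipe end [[ 0.4836 -0.0861  0.02  ]]
```

```bash
python3 - <<'E'
from fit import *
t=snapshot("top");ct=cam(t);s=snapshot("side");cs=cam(s); m=1e-3
P=[[x*m,y*m,.139] for x,y in [[35,46],[35,40],[-35,46],[-35,40],[35,-40],[35,-46],[-35,-40],[-35,-46]]]+[[x*m,y*m,.088] for x,y in [[70,60],[70,-60],[-70,-60]]]
px=crop([(531,131),(545,128),(573,268),(586,263),(688,83),(704,77),(735,216),(748,212),(453,83),(657,20),(748,270)],420,190,400,0)
mx=fit([(ct,P,px)],[.48,-.31,.3]);print(mx)
jar=[.4985,-.034,-.345]; st=[.5753,.28,.2158]
def box(p,x0,x1,y0,y1,z0,z1):
    c=T(p,[[x,y,z] for z in(z0,z1) for x,y in((x0,y0),(x1,y0),(x1,y1),(x0,y1))])
    return [(c[i],c[j]) for i,j in((0,1),(1,2),(2,3),(3,0),(4,5),(5,6),(6,7),(7,4),(0,4),(1,5),(2,6),(3,7))]
segs=box(jar,-.025,.025,-.025,.025,.008,.064)
for a in(1,-1): segs+=box(mx[0],-.035,.035,*sorted((a*.04,a*.046)),.088,.139)
segs+=box(mx[0],-.07,.07,-.06,.06,.088,.088)
segs+=box(st,-.09,.014,0,.014,.008,.024)+box(st,0,.014,-.09,.014,.008,.024)
out=[]
for sn,c,r in((t,ct,[(320,190),(420,190),(215,175)]),(s,cs,[(280,210),(295,285),(255,145)])):
    row=[]
    for x,y in r:
        w,h=(80,60) if y!=285 else (120,90); k=264/w
        im=cv2.resize(sn["pixels"][y:y+h,x:x+w],(264,198),interpolation=cv2.INTER_CUBIC)
        for a,b in segs:
            u=(proj(c,[a,b])-[x,y]+.5)*k-.5
            cv2.line(im,*[tuple(int(round(v)) for v in q) for q in u],(255,0,255),1,cv2.LINE_AA)
        row.append(im)
    out.append(np.hstack(row))
cv2.imwrite("pics/ov1.png",np.vstack(out)[:,:,::-1])
E
```

```text
(array([ 0.4807, -0.3153,  0.2861]), array([-0.9,  0. , -1.4, -0.1,  0. ,  0.1, -0.3,  0.4,  0.5, -0.5, -0.4,
       -0. ,  0.6,  0.1,  0.3,  0.2, -1. , -0.3,  1.5, -1. ,  1.3,  0.7]))
```

View pics/ov1.png

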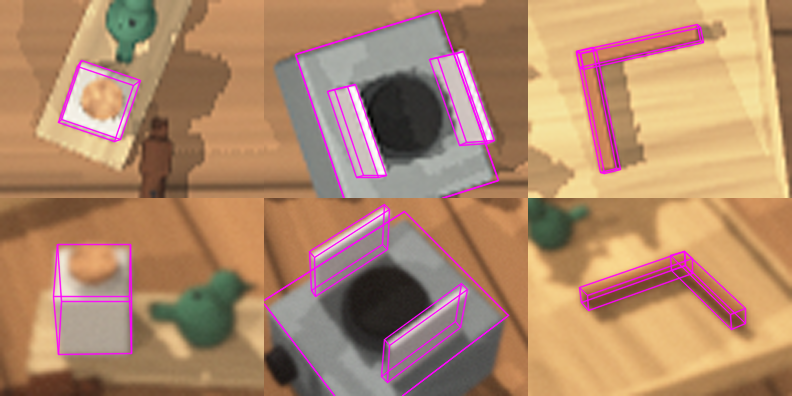

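The overlays agree with the edges in both views. Poses: jar (0.498, -0.034), yaw -0.343; mixer (0.481, -0.316), yaw 0.288; stops' corner (0.575, 0.280), yaw 0.216. I now move to above the jar.

Request:
apply_moves:
  commands:
    - [0,0,-0.06,0.024,0.04,0,100]
    - [0,0,-0.12,0.048,0.08,0,100]
    - [0,0,-0.18,0.072,0.12,0,100]
    - [0,0,-0.24,0.096,0.16,0,100]
    - [0,0,-0.3,0.12,0.2,0,100]

```text
time: 1.7
tool_pos: [0.3271, -0.3082, 0.2057]
ee_rot: [3.141, -0.001, 0.082]
wrist_force: [1.0, -0.3, 0.1]
width: 0.0937
finger_force: 0.0
```

Request:
apply_moves:
  commands:
    - [0,0,-0.06,0.024,0.04,0,100]
    - [0,0,-0.12,0.048,0.08,0,100]
    - [0,0,-0.18,0.072,0.12,0,100]
    - [0,0,-0.24,0.096,0.16,0,100]
    - [0,0,-0.3,0.12,0.2,0,100]

```text
time: 2.2
tool_pos: [0.4472, -0.108, 0.2059]
ee_rot: [3.141, -0.001, -0.218]
wrist_force: [-0.1, -1.6, -0.8]
width: 0.0936
finger_force: 0.0
```

Request:
apply_moves:
  commands:
    - [0,0,-0.06,0.026,0.038,0,100]
    - [0,0,-0.128,0.052,0.076,0,100]
    - [0,0,-0.128,0.052,0.076,-0.03,100]
    - [0,0,-0.128,0.052,0.076,-0.06,100]
    - [0,0,-0.128,0.052,0.076,-0.06,100]

```text
time: 2.7
tool_pos: [0.4955, -0.0327, 0.1408]
ee_rot: [3.14, 0.01, -0.342]
wrist_force: [0.3, 0.4, -0.3]
width: 0.0941
finger_force: 0.0
```

Request:
apply_moves:
  commands:
    - [0,0,0,0,0,-0.03,100]
    - [0,0,0,0,0,-0.06,100]
    - [0,0,0,0,0,-0.09,100]
    - [0,0,0,0,0,-0.1,100]
    - [0,0,0,0,0,-0.1,100]

```text
time: 3.2
tool_pos: [0.4979, -0.034, 0.0452]
ee_rot: [3.141, 0.002, -0.344]
wrist_force: [0.2, 0.7, 0.9]
width: 0.0939
finger_force: 0.0
```

```bash
python3 - <<'E'
from h import *
t=snapshot("top");s=snapshot("side");o=get_obs();print(o["tool_pos"],o["ee_rot"])
a=cv2.resize(t["pixels"][170:250,310:410],(400,320));b=cv2.resize(s["pixels"][190:290,260:385],(400,320))
cv2.imwrite("pics/g1.png",np.hstack([a,b])[:,:,::-1])
E
```

```text
[ 0.49984764 -0.0342638   0.04753653] [-3.14117663e+00 -3.12250073e-03 -3.43609089e-01]
```

View pics/g1.png

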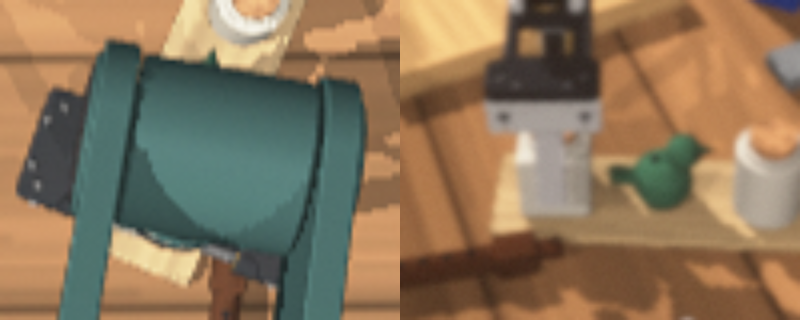

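The side view shows the finger in front of the jar at (555,170) in the crop and centred on it. The whistle and round jar are clear. I lower and close.

Request:
apply_moves:
  commands:
    - [0,0,0,0,0,-0.016,100]
    - [0,0,0,0,0,-0.016,50]
    - [0,0,0,0,0,-0.016,20]
    - [0,0,0,0,0,-0.016,20]
    - [0,0,0,0,0,-0.016,20]

```text
time: 3.8
tool_pos: [0.4992, -0.0339, 0.0306]
ee_rot: [-3.141, -0.002, -0.343]
wrist_force: [-0.3, -0.7, 0.5]
width: 0.0656
finger_force: 0.0
```

Request:
apply_moves:
  commands:
    - [0,0,0,0,0,0,20]
    - [0,0,0,0,0,0,20]
    - [0,0,0,0,0,0.02,20]
    - [0,0,0,0,0,0.04,20]
    - [0,0,0,0,0,0.06,20]

```text
time: 4.3
tool_pos: [0.4977, -0.0336, 0.0893]
ee_rot: [3.141, 0.002, -0.343]
wrist_force: [-0.3, -0.6, -1.7]
width: 0.0497
finger_force: 30.0
```

Request:
apply_moves:
  commands:
    - [0,0,0,0,0,0.035,20]
    - [0,0,0,0,0,0.07,20]
    - [0,0,0,0,0,0.105,20]
    - [0,0,-0.09,-0.002,-0.027,0.105,20]
    - [0,0,-0.18,-0.004,-0.054,0.105,20]

```text
time: 4.8
tool_pos: [0.495, -0.088, 0.1959]
ee_rot: [-3.141, -0.003, -0.525]
wrist_force: [0.3, 0.1, -2.9]
width: 0.0498
finger_force: 30.0
```

Request:
apply_moves:
  commands:
    - [0,0,-0.09,-0.002,-0.027,0,20]
    - [0,0,-0.18,-0.004,-0.054,0,20]
    - [0,0,-0.27,-0.005,-0.081,0,20]
    - [0,0,-0.36,-0.006,-0.108,0,20]
    - [0,0,-0.45,-0.008,-0.135,0,20]

```text
time: 5.3
tool_pos: [0.486, -0.2236, 0.1936]
ee_rot: [3.141, 0.002, -0.977]
wrist_force: [0.3, -0.4, -2.3]
width: 0.0496
finger_force: 30.0
```

Request:
apply_moves:
  commands:
    - [0,0,-0.08,-0.001,-0.025,0,20]
    - [0,0,-0.16,-0.002,-0.05,0,20]
    - [0,0,-0.24,-0.003,-0.075,0,20]
    - [0,0,-0.31,-0.005,-0.093,0,20]
    - [0,0,-0.31,-0.005,-0.093,0,20]

```text
time: 5.8
tool_pos: [0.4805, -0.3176, 0.1931]
ee_rot: [3.14, 0.001, -1.286]
wrist_force: [-0.4, -0.6, -0.9]
width: 0.0497
finger_force: 30.0
```

```bash
python3 - <<'E'
from h import *
t=snapshot("top");s=snapshot("side");o=get_obs();print(o["tool_pos"],o["ee_rot"],o["width"])
for n in("top","side"):
    c=cam(t if n=="top" else s)
    print(n,[(np.round(r["score"],2),np.round(r["pixel"],1)) for r in place_of(n,"square_jar")[:4]],proj(c,[[.481,-.316,.170]]))
a=cv2.resize(t["pixels"][170:270,400:525],(400,320));b=cv2.resize(s["pixels"][220:400,260:485],(400,320))
cv2.imwrite("pics/m1.png",np.hstack([a,b])[:,:,::-1])
E
```

```text
[ 0.48117953 -0.31530916  0.19363437] [ 3.14094984e+00  2.12965309e-03 -1.28244044e+00] 0.04992925501183814
top [(np.float64(0.97), array([288.8, 129.2])), (np.float64(0.72), array([471.1, 223.6])), (np.float64(0.61), array([409.4, 282.8])), (np.float64(0.31), array([365.3, 260.3]))] [[472.40438858 223.22623723]]
side [(np.float64(0.93), array([352.2, 309.5])), (np.float64(0.82), array([248.4, 329.4]))] [[351.50634101 306.00815236]]
```

View pics/m1.png

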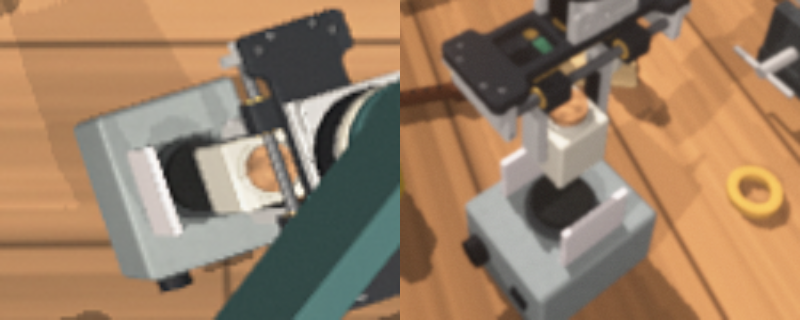

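The jar is in line between the cheeks and above the pad: top crop (265,165), side crop (575,155). I descend and press, watching the force.

Request:
apply_moves:
  commands:
    - [0,0,0,0,0,-0.02,20]
    - [0,0,0,0,0,-0.04,20]
    - [0,0,0,0,0,-0.058,20]
    - [0,0,0,0,0,-0.062,20]
    - [0,0,0,0,0,-0.062,20]

```text
time: 6.5
tool_pos: [0.4814, -0.3147, 0.1321]
ee_rot: [3.141, 0.001, -1.282]
wrist_force: [0.9, -0.5, -2.1]
width: 0.0494
finger_force: 30.0
```

Request:
apply_moves:
  commands:
    - [0,0,0,0,0,-0.002,20]
    - [0,0,0,0,0,-0.004,20]
    - [0,0,0,0,0,-0.006,20]
    - [0,0,0,0,0,-0.007,20]
    - [0,0,0,0,0,-0.007,20]

```text
time: 7.0
tool_pos: [0.4822, -0.3162, 0.1271]
ee_rot: [-3.14, -0.002, -1.283]
wrist_force: [0.5, 0.7, 3.8]
width: 0.0498
finger_force: 30.0
```

Request:
apply_moves:
  commands:
    - [0,0,0,0,0,-0.001,20]
    - [0,0,0,0,0,-0.002,20]
    - [0,0,0,0,0,-0.003,20]
    - [0,0,0,0,0,-0.004,20]
    - [0,0,0,0,0,-0.004,20]

```text
time: 7.5
tool_pos: [0.4822, -0.3162, 0.1233]
ee_rot: [-3.14, -0.002, -1.283]
wrist_force: [-0.6, 1.5, 8.0]
width: 0.0496
finger_force: 30.0
```

Request:
apply_moves:
  commands:
    - [0,0,0,0,0,-0.001,20]
    - [0,0,0,0,0,-0.001,20]
    - [0,0,0,0,0,-0.002,20]
    - [0,0,0,0,0,-0.002,20]
    - [0,0,0,0,0,-0.002,20]

```text
time: 8.0
tool_pos: [0.4823, -0.3162, 0.122]
ee_rot: [-3.139, -0.003, -1.283]
wrist_force: [-0.6, 2.4, 9.3]
width: 0.0496
finger_force: 30.0
```

Request:
apply_moves:
  commands:
    - [0,0,0,0,0,-0.001,20]
    - [0,0,0,0,0,-0.001,20]
    - [0,0,0,0,0,-0.002,20]
    - [0,0,0,0,0,-0.002,20]
    - [0,0,0,0,0,-0.002,20]

```text
time: 8.5
tool_pos: [0.4823, -0.3163, 0.1218]
ee_rot: [-3.139, -0.003, -1.283]
wrist_force: [-4.0, 3.3, 16.3]
width: 0.0497
finger_force: 30.0
```

The z stopped at 0.122 and the force passed 12 N, so the pad is on its stop. I hold for 2.5 s.

Request:
apply_moves:
  commands:
    - [0,0,0,0,0,0,20]
    - [0,0,0,0,0,0,20]
    - [0,0,0,0,0,0,20]
    - [0,0,0,0,0,0,20]
    - [0,0,0,0,0,0,20]

```text
time: 9.0
tool_pos: [0.4823, -0.3163, 0.1219]
ee_rot: [-3.139, -0.004, -1.283]
wrist_force: [-2.0, 3.4, 15.6]
width: 0.0498
finger_force: 30.0
```

Request:
apply_moves:
  commands:
    - [0,0,0,0,0,0,20]
    - [0,0,0,0,0,0,20]
    - [0,0,0,0,0,0,20]
    - [0,0,0,0,0,0,20]
    - [0,0,0,0,0,0,20]

```text
time: 9.5
tool_pos: [0.4823, -0.3163, 0.1218]
ee_rot: [-3.139, -0.003, -1.283]
wrist_force: [-1.8, 3.2, 15.5]
width: 0.0497
finger_force: 30.0
```

Request:
apply_moves:
  commands:
    - [0,0,0,0,0,0,20]
    - [0,0,0,0,0,0,20]
    - [0,0,0,0,0,0,20]
    - [0,0,0,0,0,0,20]
    - [0,0,0,0,0,0,20]

```text
time: 10.0
tool_pos: [0.4823, -0.3163, 0.1219]
ee_rot: [-3.139, -0.004, -1.283]
wrist_force: [-2.4, 3.6, 15.7]
width: 0.0498
finger_force: 30.0
```

Request:
apply_moves:
  commands:
    - [0,0,0,0,0,0,20]
    - [0,0,0,0,0,0,20]
    - [0,0,0,0,0,0,20]
    - [0,0,0,0,0,0,20]
    - [0,0,0,0,0,0,20]

```text
time: 10.5
tool_pos: [0.4823, -0.3163, 0.1219]
ee_rot: [-3.139, -0.004, -1.283]
wrist_force: [-2.6, 3.9, 15.1]
width: 0.0498
finger_force: 30.0
```

Request:
apply_moves:
  commands:
    - [0,0,0,0,0,0,20]
    - [0,0,0,0,0,0,20]
    - [0,0,0,0,0,0,20]
    - [0,0,0,0,0,0,20]
    - [0,0,0,0,0,0,20]

```text
time: 11.0
tool_pos: [0.4823, -0.3163, 0.1219]
ee_rot: [-3.139, -0.004, -1.283]
wrist_force: [-3.7, 3.7, 15.3]
width: 0.0502
finger_force: 30.0
```

```bash
python3 - <<'E'
from h import *
s=snapshot("side");c=cam(s);print(get_obs()["wrist_force"])
cv2.imwrite("pics/m2.png",cv2.resize(s["pixels"][220:400,260:485],(800,600))[:,:,::-1])
E
```

```text
[-1.91883034  3.22236277 15.49647495]
```

View pics/m2.png

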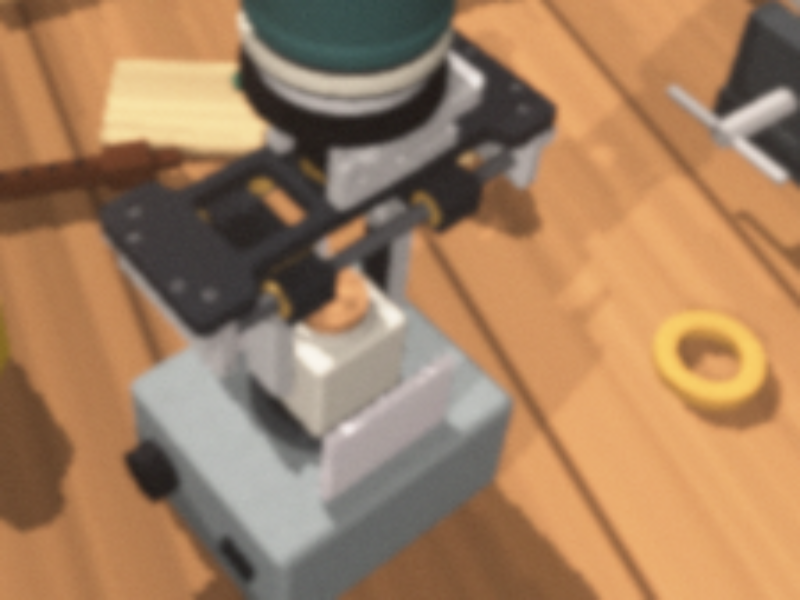

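The side view shows the jar squarely down on the pad between the cheeks, at about (345,370). It was held for over 2.5 s. I lift and carry it to the tray.

Request:
apply_moves:
  commands:
    - [0,0,0,0,0,0.02,20]
    - [0,0,0,0,0,0.05,20]
    - [0,0,0,0,0,0.085,20]
    - [0,0,0.1,0.004,0.03,0.085,20]
    - [0,0,0.22,0.008,0.075,0.085,20]

```text
time: 11.55
tool_pos: [0.4895, -0.2423, 0.2023]
ee_rot: [3.141, -0.001, -1.063]
wrist_force: [0.3, 1.2, -2.8]
width: 0.0496
finger_force: 30.0
```

Request:
apply_moves:
  commands:
    - [0,0,0.13,0.005,0.045,0,20]
    - [0,0,0.26,0.01,0.09,0,20]
    - [0,0,0.39,0.014,0.135,0,20]
    - [0,0,0.52,0.018,0.18,0,20]
    - [0,0,0.64,0.022,0.22,0,20]

```text
time: 12.05
tool_pos: [0.5106, -0.0189, 0.2009]
ee_rot: [3.141, 0.002, -0.418]
wrist_force: [1.7, -0.7, -2.1]
width: 0.05
finger_force: 30.0
```

Request:
apply_moves:
  commands:
    - [0,0,0.13,0.005,0.045,0,20]
    - [0,0,0.26,0.01,0.09,0,20]
    - [0,0,0.39,0.015,0.135,0,20]
    - [0,0,0.52,0.02,0.18,0,20]
    - [0,0,0.639,0.026,0.221,0,20]

```text
time: 12.55
tool_pos: [0.5368, 0.2019, 0.2008]
ee_rot: [3.141, 0.003, 0.221]
wrist_force: [0.9, -0.2, -1.3]
width: 0.0497
finger_force: 30.0
```

Request:
apply_moves:
  commands:
    - [0,0,0,0,0.01,-0.01,20]
    - [0,0,0,0,0.02,-0.04,20]
    - [0,0,0,0,0.02,-0.075,20]
    - [0,0,0,0,0.02,-0.11,20]
    - [0,0,0,0,0.02,-0.13,20]

```text
time: 13.05
tool_pos: [0.5345, 0.2185, 0.067]
ee_rot: [3.14, 0.008, 0.214]
wrist_force: [-0.5, -0.7, -1.8]
width: 0.0497
finger_force: 30.0
```

```bash
python3 - <<'E'
from h import *
t=snapshot("top");s=snapshot("side");o=get_obs();print(o["tool_pos"],o["ee_rot"],o["width"],o["wrist_force"])
b=cv2.resize(s["pixels"][110:230,210:360],(800,600))
cv2.imwrite("pics/t1.png",b[:,:,::-1]);save(t,"t1top.png")
E
```

```text
[0.53349743 0.21813855 0.06631952] [3.13984637 0.01189276 0.21433896] 0.049881400097652295 [-0.89646127 -0.16947989 -2.47342192]
```

View pics/t1.png

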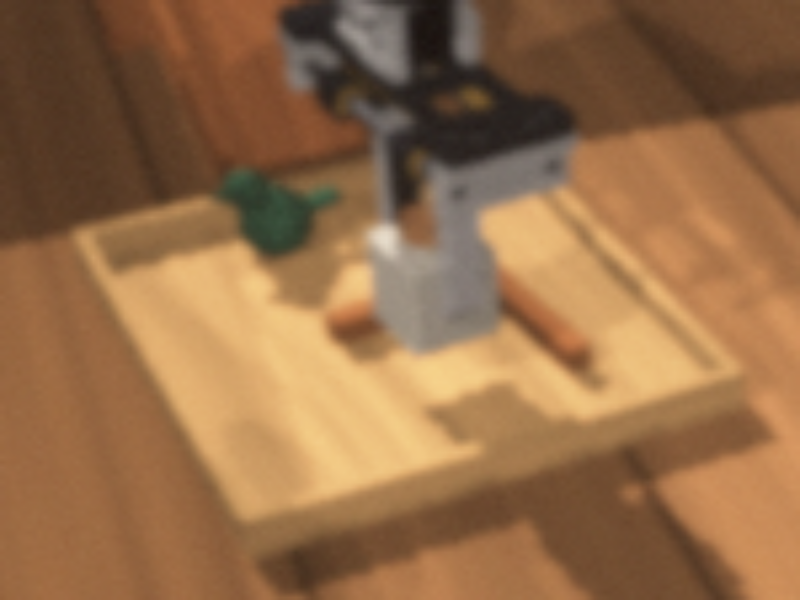

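The side view shows the jar at crop (435,290), inside the tray, clear of both stops, with the whistle well away. I lower it to the floor.

Request:
apply_moves:
  commands:
    - [0,0,0,0,0,-0.01,20]
    - [0,0,0,0,0,-0.02,20]
    - [0,0,0,0,0,-0.03,20]
    - [0,0,0,0,0,-0.036,20]
    - [0,0,0,0,0,-0.036,20]

```text
time: 13.65
tool_pos: [0.5368, 0.2199, 0.0354]
ee_rot: [3.141, 0.002, 0.216]
wrist_force: [-0.3, -0.2, -1.8]
width: 0.0498
finger_force: 30.0
```

Request:
apply_moves:
  commands:
    - [0,0,0,0,0,-0.002,20]
    - [0,0,0,0,0,-0.004,20]
    - [0,0,0,0,0,-0.006,20]
    - [0,0,0,0,0,-0.007,20]
    - [0,0,0,0,0,-0.007,20]

```text
time: 14.15
tool_pos: [0.5377, 0.2203, 0.0299]
ee_rot: [3.142, -0.001, 0.216]
wrist_force: [-0.2, 0.0, 0.7]
width: 0.0495
finger_force: 30.0
```

Request:
apply_moves:
  commands:
    - [0,0,0,0.003,0.005,0,20]
    - [0,0,0,0.006,0.01,0,20]
    - [0,0,0,0.01,0.015,0,20]
    - [0,0,0,0.013,0.02,0,20]
    - [0,0,0,0.016,0.024,0,20]

```text
time: 14.65
tool_pos: [0.5539, 0.2445, 0.03]
ee_rot: [3.141, -0.0, 0.216]
wrist_force: [-2.2, -2.9, 3.5]
width: 0.0502
finger_force: 30.0
```

Request:
apply_moves:
  commands:
    - [0,0,0,0,0.001,0,20]
    - [0,0,0,0,0.003,0,20]
    - [0,0,0,-0.001,0.004,0,20]
    - [0,0,0,-0.001,0.005,0,20]
    - [0,0,0,-0.001,0.005,0,20]

```text
time: 15.15
tool_pos: [0.553, 0.2493, 0.03]
ee_rot: [3.141, -0.002, 0.216]
wrist_force: [1.2, -1.8, 3.3]
width: 0.0499
finger_force: 30.0
```

Request:
apply_moves:
  commands:
    - [0,0,0,0,0.001,0,20]
    - [0,0,0,0,0.001,0,20]
    - [0,0,0,0,0.002,0,20]
    - [0,0,0,0,0.002,0,20]
    - [0,0,0,0,0.002,0,20]

```text
time: 15.65
tool_pos: [0.5528, 0.2498, 0.0299]
ee_rot: [3.139, -0.0, 0.216]
wrist_force: [0.8, -6.3, 5.4]
width: 0.0498
finger_force: 30.0
```

Request:
apply_moves:
  commands:
    - [0,0,0,0,0.001,0,20]
    - [0,0,0,0,0.001,0,20]
    - [0,0,0,0,0.001,0,20]
    - [0,0,0,0,0.001,0,20]
    - [0,0,0,0,0.001,0,20]

```text
time: 16.15
tool_pos: [0.5528, 0.2499, 0.0299]
ee_rot: [3.137, 0.0, 0.215]
wrist_force: [0.7, -7.3, 6.0]
width: 0.0497
finger_force: 30.0
```

The y stop is reached. Now I slide along +x of the stops.

Request:
apply_moves:
  commands:
    - [0,0,0,0.001,-0.001,0,20]
    - [0,0,0,0.002,0,0,20]
    - [0,0,0,0.003,0,0,20]
    - [0,0,0,0.003,0,0,20]
    - [0,0,0,0.003,0,0,20]

```text
time: 16.65
tool_pos: [0.5531, 0.2499, 0.0301]
ee_rot: [3.138, 0.006, 0.216]
wrist_force: [-5.8, -8.3, 9.9]
width: 0.0495
finger_force: 30.0
```

Request:
apply_moves:
  commands:
    - [0,0,0,0.001,0,0,20]
    - [0,0,0,0.002,0,0,20]
    - [0,0,0,0.002,0,0,20]
    - [0,0,0,0.002,0,0,20]
    - [0,0,0,0.002,0,0,20]

```text
time: 17.15
tool_pos: [0.5537, 0.2501, 0.0301]
ee_rot: [3.139, 0.009, 0.216]
wrist_force: [-9.3, -8.3, 13.1]
width: 0.0496
finger_force: 30.0
```

Request:
apply_moves:
  commands:
    - [0,0,0,0,0,0,60]
    - [0,0,0,0,0,0,70]
    - [0,0,0,0,0,0,75]
    - [0,0,0,0,0,0.02,75]
    - [0,0,0,0,0,0.05,75]

```text
time: 17.65
tool_pos: [0.5552, 0.2522, 0.0765]
ee_rot: [-3.141, 0.007, 0.216]
wrist_force: [-0.0, -0.1, -0.8]
width: 0.0705
finger_force: 0.0
```

Request:
apply_moves:
  commands:
    - [0,0,0,0,0,0.03,75]
    - [0,0,0,0,0,0.06,75]
    - [0,0,0,0,-0.045,0.09,75]
    - [0,0,0,0,-0.09,0.12,75]
    - [0,0,0,0,-0.135,0.12,75]

```text
time: 18.15
tool_pos: [0.5592, 0.1197, 0.2036]
ee_rot: [-3.141, -0.008, 0.219]
wrist_force: [0.7, -1.2, 0.6]
width: 0.0711
finger_force: 0.0
```

Request:
apply_moves:
  commands:
    - [0,0,0,0,-0.045,0,75]
    - [0,0,0,0,-0.09,0,75]
    - [0,0,0,0,-0.1,0,75]
    - [0,0,0,0,-0.1,0,75]
    - [0,0,0,0,-0.1,0,75]

```text
time: 18.65
tool_pos: [0.5575, 0.0204, 0.199]
ee_rot: [-3.14, 0.0, 0.217]
wrist_force: [-0.5, 0.5, 0.2]
width: 0.0704
finger_force: 0.0
```

```bash
python3 - <<'E'
from fit import *
t=snapshot("top");s=snapshot("side");st=[.5753,.28,.2158]
def box(p,x0,x1,y0,y1,z0,z1):
    c=T(p,[[x,y,z] for z in(z0,z1) for x,y in((x0,y0),(x1,y0),(x1,y1),(x0,y1))])
    return [(c[i],c[j]) for i,j in((0,1),(1,2),(2,3),(3,0),(4,5),(5,6),(6,7),(7,4),(0,4),(1,5),(2,6),(3,7))]
seg=box(st,-.05,0,-.05,0,.008,.064); out=[]
for sn,x,y in((t,215,175),(s,255,135)):
    im=cv2.resize(sn["pixels"][y:y+60,x:x+80],(400,300),interpolation=cv2.INTER_CUBIC); b=im.copy()
    for a in seg:
        u=(proj(cam(sn),a)-[x,y]+.5)*5-.5
        cv2.line(b,*[tuple(int(round(v)) for v in q) for q in u],(255,0,255),1,cv2.LINE_AA)
    out.append(np.vstack([im,b]))
cv2.imwrite("pics/f1.png",np.hstack(out)[:,:,::-1])
E
```

```text
(no output)
```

View pics/f1.png

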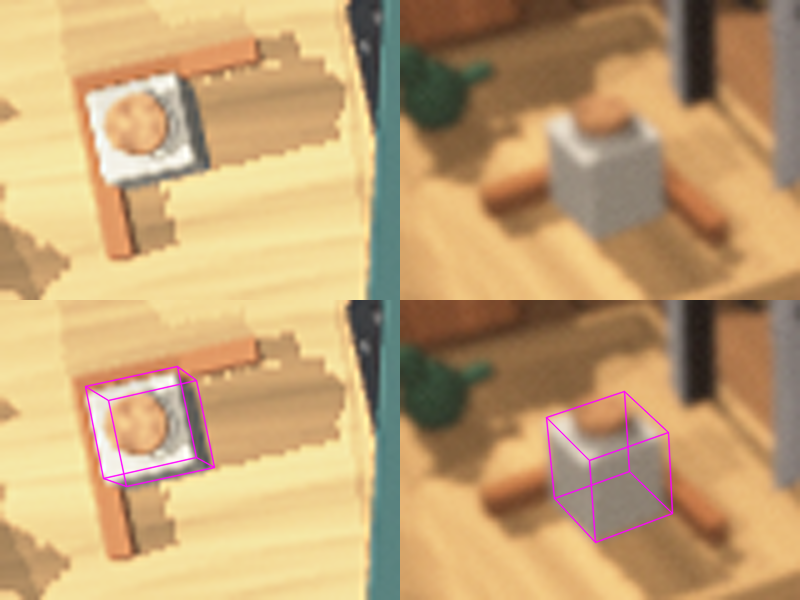

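The top view shows the jar at crop (145,130). Its y side is flush, but both views put it about 2 mm short of the x stop: the overlay sits 1 to 1.5 px further along +x. I shut the fingers and push it from its -x side.

Request:
apply_moves:
  commands:
    - [0,0,0,-0.012,0.044,0,20]
    - [0,0,0,-0.024,0.088,0,0]
    - [0,0,0,-0.036,0.132,0,0]
    - [0,0,0,-0.048,0.176,0,0]
    - [0,0,0,-0.059,0.22,0,0]

```text
time: 19.25
tool_pos: [0.497, 0.2425, 0.1994]
ee_rot: [-3.141, -0.0, 0.218]
wrist_force: [1.5, -0.4, 0.4]
width: 0.0341
finger_force: 0.0
```

Request:
apply_moves:
  commands:
    - [0,0,0,0,0,-0.04,0]
    - [0,0,0,0,0,-0.08,0]
    - [0,0,0,0,0,-0.12,0]
    - [0,0,0,0,0,-0.155,0]
    - [0,0,0,0,0,-0.17,0]

```text
time: 19.75
tool_pos: [0.495, 0.2399, 0.0251]
ee_rot: [3.141, 0.007, 0.218]
wrist_force: [-0.8, -0.4, -0.9]
width: 0.0005
finger_force: 0.0
```

Request:
apply_moves:
  commands:
    - [0,0,0,0.005,0.001,0,0]
    - [0,0,0,0.01,0.002,0,0]
    - [0,0,0,0.015,0.003,0,0]
    - [0,0,0,0.019,0.004,0,0]
    - [0,0,0,0.019,0.004,0,0]

```text
time: 20.25
tool_pos: [0.5191, 0.2436, 0.0309]
ee_rot: [-3.141, -0.003, 0.215]
wrist_force: [-0.3, 0.3, -0.5]
width: 0.0004
finger_force: 0.0
```

Request:
apply_moves:
  commands:
    - [0,0,0,0.001,0,0,0]
    - [0,0,0,0.002,0,0,0]
    - [0,0,0,0.003,0.001,0,0]
    - [0,0,0,0.004,0.001,0,0]
    - [0,0,0,0.004,0.001,0,0]

```text
time: 20.75
tool_pos: [0.521, 0.2441, 0.0293]
ee_rot: [3.142, 0.001, 0.216]
wrist_force: [-3.0, 0.1, 1.8]
width: 0.0001
finger_force: 1.1
```

Request:
apply_moves:
  commands:
    - [0,0,0,0.0005,0,0,0]
    - [0,0,0,0.001,0,0,0]
    - [0,0,0,0.0015,0,0,0]
    - [0,0,0,0.002,0,0,0]
    - [0,0,0,0.002,0,0,0]

```text
time: 21.25
tool_pos: [0.523, 0.2442, 0.0293]
ee_rot: [-3.142, 0.001, 0.216]
wrist_force: [-3.5, 0.2, 2.0]
width: 0.0004
finger_force: 1.9
```

Request:
apply_moves:
  commands:
    - [0,0,0,0.0005,0,0,0]
    - [0,0,0,0.001,0,0,0]
    - [0,0,0,0.0015,0,0,0]
    - [0,0,0,0.002,0,0,0]
    - [0,0,0,0.002,0,0,0]

```text
time: 21.75
tool_pos: [0.5229, 0.2441, 0.0294]
ee_rot: [-3.141, 0.006, 0.216]
wrist_force: [-9.3, -1.4, 6.2]
width: 0.0004
finger_force: 4.7
```

The jar slid 2 mm and then met the x stop: no more motion, and the force rose to 9 N. I back off and give the -y side the same light push.

Request:
apply_moves:
  commands:
    - [0,0,0,-0.01,-0.002,0,0]
    - [0,0,0,-0.025,-0.005,0.01,0]
    - [0,0,0,-0.025,-0.005,0.05,0]
    - [0,0,0,-0.025,-0.015,0.09,0]
    - [0,0,0,-0.01,-0.049,0.09,0]

```text
time: 22.25
tool_pos: [0.5192, 0.198, 0.1268]
ee_rot: [-3.14, -0.016, 0.22]
wrist_force: [1.7, 0.5, 0.2]
width: 0.0006
finger_force: 0.0
```

Request:
apply_moves:
  commands:
    - [0,0,0,0.03,0,0,0]
    - [0,0,0,0.054,0,0,0]
    - [0,0,0,0.054,0,-0.03,0]
    - [0,0,0,0.054,0,-0.07,0]
    - [0,0,0,0.054,0,-0.09,0]

```text
time: 22.75
tool_pos: [0.5684, 0.1943, 0.0256]
ee_rot: [3.141, 0.003, 0.215]
wrist_force: [-0.6, -0.5, -0.5]
width: 0.0005
finger_force: 0.0
```

Request:
apply_moves:
  commands:
    - [0,0,0,0,0,0,0]
    - [0,0,0,-0.001,0.005,0,0]
    - [0,0,0,-0.002,0.01,0,0]
    - [0,0,0,-0.003,0.015,0,0]
    - [0,0,0,-0.003,0.015,0,0]

```text
time: 23.25
tool_pos: [0.5673, 0.2114, 0.0311]
ee_rot: [-3.141, -0.003, 0.217]
wrist_force: [0.4, 0.2, -0.5]
width: 0.0003
finger_force: 0.0
```

Request:
apply_moves:
  commands:
    - [0,0,0,0,0.001,0,0]
    - [0,0,0,0,0.002,0,0]
    - [0,0,0,-0.001,0.003,0,0]
    - [0,0,0,-0.001,0.004,0,0]
    - [0,0,0,-0.001,0.004,0,0]

```text
time: 23.75
tool_pos: [0.5653, 0.2137, 0.0293]
ee_rot: [3.141, 0.001, 0.216]
wrist_force: [-0.3, -1.5, 1.3]
width: 0.0004
finger_force: 0.6
```

Request:
apply_moves:
  commands:
    - [0,0,0,0,0.0005,0,0]
    - [0,0,0,0,0.001,0,0]
    - [0,0,0,0,0.0015,0,0]
    - [0,0,0,0,0.002,0,0]
    - [0,0,0,0,0.002,0,0]

```text
time: 24.25
tool_pos: [0.5654, 0.2146, 0.0295]
ee_rot: [3.139, 0.001, 0.215]
wrist_force: [-0.9, -6.5, 2.2]
width: 0.0008
finger_force: 2.8
```

Request:
apply_moves:
  commands:
    - [0,0,0,0,0.0005,0,0]
    - [0,0,0,0,0.001,0,0]
    - [0,0,0,0,0.001,0,0]
    - [0,0,0,0,0.001,0,0]
    - [0,0,0,0,0.001,0,0]

```text
time: 24.75
tool_pos: [0.5655, 0.2146, 0.0296]
ee_rot: [3.137, 0.002, 0.215]
wrist_force: [-1.3, -8.5, 4.1]
width: 0.0006
finger_force: 3.8
```

Both stops are met. I retreat and check.

Request:
apply_moves:
  commands:
    - [0,0,0,0.002,-0.01,0,0]
    - [0,0,0,0.004,-0.025,0.01,0]
    - [0,0,0,0.004,-0.03,0.05,0]
    - [0,0,0,0.004,-0.05,0.1,0]
    - [0,0,0,0.004,-0.09,0.13,0]

```text
time: 25.25
tool_pos: [0.5707, 0.1309, 0.1614]
ee_rot: [-3.14, -0.006, 0.219]
wrist_force: [1.3, -1.8, 0.1]
width: 0.0006
finger_force: 0.0
```

Request:
apply_moves:
  commands:
    - [0,0,0,0,-0.045,0.02,0]
    - [0,0,0,0,-0.09,0.04,0]
    - [0,0,0,0,-0.12,0.04,0]
    - [0,0,0,0,-0.12,0.04,0]
    - [0,0,0,0,-0.12,0.04,0]

```text
time: 25.75
tool_pos: [0.5695, 0.0093, 0.1976]
ee_rot: [-3.141, -0.001, 0.214]
wrist_force: [-0.4, 0.6, -0.7]
width: 0.0004
finger_force: 0.0
```

```bash
python3 - <<'E'
from fit import *
t=snapshot("top");s=snapshot("side");st=[.5753,.28,.2158];print(get_obs()["tool_pos"],get_obs()["wrist_force"])
def box(p,x0,x1,y0,y1,z0,z1):
    c=T(p,[[x,y,z] for z in(z0,z1) for x,y in((x0,y0),(x1,y0),(x1,y1),(x0,y1))])
    return [(c[i],c[j]) for i,j in((0,1),(1,2),(2,3),(3,0),(4,5),(5,6),(6,7),(7,4),(0,4),(1,5),(2,6),(3,7))]
seg=box(st,-.05,0,-.05,0,.008,.064); out=[]
for sn,x,y in((t,215,175),(s,255,135)):
    im=cv2.resize(sn["pixels"][y:y+60,x:x+80],(400,300),interpolation=cv2.INTER_CUBIC)
    for a in seg:
        u=(proj(cam(sn),a)-[x,y]+.5)*5-.5
        cv2.line(im,*[tuple(int(round(v)) for v in q) for q in u],(255,0,255),1,cv2.LINE_AA)
    out.append(im)
b=cv2.resize(t["pixels"][120:300,180:500],(533,300)); b=np.hstack([b,np.zeros((300,267,3),np.uint8)])
cv2.imwrite("pics/f2.png",np.vstack([np.hstack(out),b])[:,:,::-1])
E
```

```text
[0.5693 0.0107 0.1969] [ 0.0628 -0.5401 -0.4265]
```

View pics/f2.png

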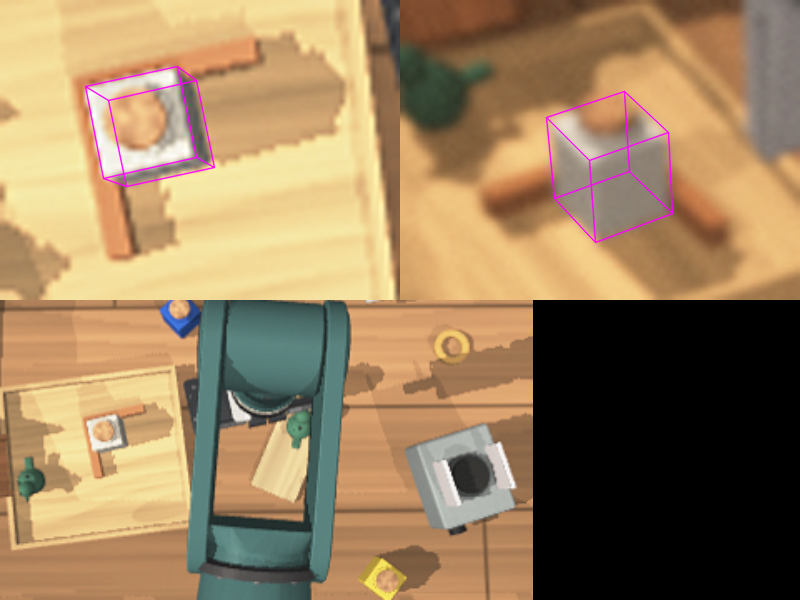

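The jar now matches the flush overlay in both views: top crop (145,125), side crop (610,170). Whistle_b, the drying-board whistle, the ring gauge and the yellow and blue jars show at their first places, and the arm is clear of everything. I hand in.

```bash
python3 -c "
from bench import *
print(close_job())"
```

```text
the job is handed in; nothing more can be done
None
```

The square jar was pressed fully down on the mixer pad for over 2.5 s, then slid flush into the inner corner of the tray stops and left standing there; the job was handed in at about 26 s, with no result returned and no bystander seen to move (the last picture did not show the round jar, pipe or brush).

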